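# Issue the spacers from a twin-bay parts caddy

### The arm

A 6-joint arm with a two-finger parallel gripper is mounted at the origin on a cart in front of the work surface, level with it; the furniture and walls round the work are solid. World frame = base frame: x ahead of the robot, y to its left, z up, the work surface at z = 0. Lengths are in m, angles in rad, forces in N, time in s.
With the tool pointing down it reaches from about 0.35 to 0.975 m from the base axis. Payload 17.4 kg.
Tool frame: the origin (TCP) lies midway between the tips of the shut fingers; the grasp point (between the pads) lies robot.tcp_to_grasp behind it (robot.tcp_to_grasp is the distance from the TCP to the grasp point, in m); z points along the fingers, y is the line along which they close (so a half turn about z gives the same grasp; the last joint's range is limited). The gripper opens to 85 mm and grips with 20 to 120 N. Pads are 22 mm wide; open, the fingers measure 114 mm over their backs; the gripper's body (76 mm by 85 mm) begins 54 mm behind the grasp point. The pads swing forward as they close: fully open they stand 13 mm farther back than shut.
Start: joints at [0.706, 0.116, 1.442, -0, 1.584, -0.038], TCP at [0.497, 0.457, 0.231] pointing down, gripper open.
Joint ranges: [-2.83, 2.83], [-0.83, 2.19], [0.07, 2.5], [-1.14, 4.28], [0.01, 3], [-2.97, 2.97]. Speed limits (rad/s): [1.89, 1.89, 2.22, 3.14, 3.14, 3.14].

### API

Orientations are given as a rotation vector (axis times angle).
In Python, from plant import readout, imaging, job_done, robot gives the robot as it stands.
- The arm moves only by the tool jog_arm, never from a script. Its argument "steps" is a list that holds one entry, the list of rows, each a list of 6 numbers: the shift along the world's x, y, z in cm, then the turn, a rotation vector about the world's x, y, z in degrees. A call has 1 to 20 rows; each row is the pose to reach, as a shift and turn from the pose commanded when the call began; what a row does not reach only later rows make up. A row lasts 1/12 s, in which the tool goes at most 41.7 mm and 7.16 degrees, less where a joint would pass 70% of its speed; a pose out of reach is approached as far as the arm can. A call with a gripper value outside its range is refused whole. "hand" is the opening, from -1 (shut) to 1 (fully open), so that 0 is half open, set as the call begins (left out, the last holds). The fingers move at their own pace and stop on an object; "force" is the grip in N (left out, the last holds). Time passes only in rows, so rows that repeat a pose let the fingers close. It gives the time, the measured TCP pose, the force, the opening and the grip force at its end, in the units of the state.
- readout.state(): the state, without advancing time (a new reading comes with each control period).
- imaging.read_camera(name): name is "side" or "top"; returns the picture (480x640x3 uint8, blue, green, red); there is no depth.
- imaging.get_calibration(name): a dict with "K" (3x3 intrinsics, pixels), "k1" (the pictures are not rectified: a ray, as slopes to the right and down, at radius r is drawn at 1 + k1 r^2 times it, then the intrinsics apply), "T" (4x4, takes a point from camera to world coordinates). Camera axes: x right, y down, z forward; pixel columns grow to the right and rows downward; lengths in m; the calibration is good to about 2 mm. A picture is of the moment at which its call begins. get_calibration takes no time and is no camera call.
- job_done(): hands the job in; it is judged then, once.
The state is a dict: "clock": time; "qpos": joint angles; "qvel": joint speeds; "joint_torque": joint torques, N m; "position": TCP position; "ee_rot": TCP orientation; "contact_force": force on the tool from outside, world axes, zero at the start; "torque": the same for the moment, N m; "grip_width": finger opening in m; "finger_force": force on a finger pad.
Only numpy, scipy, OpenCV 4.12 (cv2) and the standard library are available. Lean on these libraries where they do the work, as an engineer would, in place of code of your own. Each camera call takes 0.05 s, during which the arm holds its last target. There are 200 camera calls.

### The job

First clear the grey tray by standing the box of screws upright on the bare bench beside it, and gather every stray black collar from the bench into the deep bay of the green caddy. Then carry the caddy level by its fin to the tray and tip it over the tray, chute side down, so that all the brass spacers run out into it (do not pick them out) while every collar stays in the deep bay. Carry the caddy back level, set it upright in the middle of its black mat, and leave the tape, pliers and marker where they are.

Things in the scene. Friction and masses are not known exactly. Their poses are not given: they have to be found in the camera images.
- caddy: green plastic twin-bay parts caddy, 0.3 kg empty, 130 mm long (x), 149 mm wide (y), open on top; deep bay on its -y side, chute bay on +y, between them a divider 4 mm thick and 50 mm high with a grip fin on it. Origin on the underside below the middle of the divider, z up. Tilted about 60 degrees about x towards +y, the chute bay runs empty (slippery, friction about 0.3)
- lip (a point): middle of the pouring lip of the chute bay (caddy frame 0, 82, 30 mm). The chute bay is 122 mm long inside; its flat floor (z 4 mm) runs from the divider to y 38 mm, then the chute wall rises at 30 degrees to the lip; its end walls are 40 mm high
- bay (a point): middle of the deep bay's floor (caddy frame 0, -32, 4 mm). The bay is 122 mm (x) by 61 mm (y) inside (caddy y -2 to -63 mm), with upright walls to z 50 mm
- fin (a point): middle of the black grip fin (caddy frame 0, 0, 76 mm): 60 mm long (x), 16 mm thick (y), from z 50 to z 98 mm; grip it across its thickness; axes as the caddy's
- tray: loose grey open tray 180 x 180 mm, 40 mm high, walls and floor 4 mm, 0.6 kg; origin at the centre of its underside, z up. Round it, fixed: a blue bench vice between it and the robot (from x 0.13 to 0.43 m, about y -0.05 to 0.17 m, its screw and bar close in front of the robot's base) and wall shelves over x > 0.72 m, the lowest 0.3 m up
- screw_box: closed amber cardboard box of screws, 50 (x) x 70 (y) x 45 mm high, 0.35 kg; origin at the centre of its underside, z up; left standing in the tray at the start
- mat: flat black rubber parking mat 170 (x) x 190 (y) mm, 3 mm thick, fixed; origin at the centre of its underside. The caddy stands on it at the start
- collar1: black steel shaft collar, solid to the touch: a disc 32 mm across and 14 mm thick with a bright face and a dark bore, 35 g; origin at its centre, z along its bore (it lies flat on the bench at the start); one of the stray collars on the bench (three to five of the five are present)
- collar2: black steel shaft collar, solid to the touch: a disc 32 mm across and 14 mm thick with a bright face and a dark bore, 35 g; origin at its centre, z along its bore (it lies flat on the bench at the start); one of the stray collars on the bench (three to five of the five are present)
- collar3: black steel shaft collar, solid to the touch: a disc 32 mm across and 14 mm thick with a bright face and a dark bore, 35 g; origin at its centre, z along its bore (it lies flat on the bench at the start); one of the stray collars on the bench (three to five of the five are present)
- collar4: black steel shaft collar, solid to the touch: a disc 32 mm across and 14 mm thick with a bright face and a dark bore, 35 g; origin at its centre, z along its bore (it lies flat on the bench at the start); one of the stray collars on the bench (three to five of the five are present)
- collar5: black steel shaft collar, solid to the touch: a disc 32 mm across and 14 mm thick with a bright face and a dark bore, 35 g; origin at its centre, z along its bore (it lies flat on the bench at the start); one of the stray collars on the bench (three to five of the five are present)
- collar6: black steel shaft collar, solid to the touch: a disc 32 mm across and 14 mm thick with a bright face and a dark bore, 35 g; origin at its centre, z along its bore (it lies flat on the bench at the start); already in the deep bay
- spacer1: brass spacer, a cylinder 18 mm across and 24 mm long, 30 g; origin at its centre, x along its bore; lies in the chute bay at the start
- spacer2: brass spacer, a cylinder 18 mm across and 24 mm long, 30 g; origin at its centre, x along its bore; lies in the chute bay at the start
- spacer3: brass spacer, a cylinder 18 mm across and 24 mm long, 30 g; origin at its centre, x along its bore; lies in the chute bay at the start
- tape_blue: bystander: roll of blue tape, 76 mm across and 24 mm high, lying among the strays; origin at the centre of its underside
- pliers_blue: bystander: pliers with blue handles, 169 mm long, 16 mm high, at the back of the bench; origin under its middle
- marker_blue: bystander: blue marker, 130 mm long, 17 mm high, at the back of the bench; origin under its middle

How it is judged:
By the outcome, as a careful person would: the job done as asked, in the order asked, and still so for the second after the job is handed in, with the robot touching nothing.
Of collar1, collar2, collar3, collar4, collar5 only 3 to 5 are there at a start; the rules pass over those that are not, and their reading is None.
At some moment in a run one of collar1, collar2, collar3, collar4, collar5, tray may be knocked a few centimetres aside while the robot is not near it.
It also fails if it takes over 210 s, if anything falls off the work surface, if the arm or the gripper's body presses on something with over 40 N, if the wrist force passes 120 N, or if a joint passes its speed limit or range.

## Working session

There is one attempt and no reset: what is moved stays moved. The work goes in short steps, Python scripts to look and compute and a tool call to move; the robot and the scene stay as the last step left them, time stands still between calls to the robot, and variables do not carry over. Pictures are saved under pics/ and viewed, at most 14 in all, crops included, and the job is handed in when it is done.

Besides the shell and the picture viewer there is one more tool, called after ">>>" as name(argument=value, ...) on one line, values as JSON. jog_arm: Moves the arm, as the interface text tells. Its arguments: {"type":"object","properties":{"steps":{"type":"array","items":{"type":"array","items":{"type":"array","items":{"type":"number"}}}},"hand":{"type":"number"},"force":{"type":"number"}},"required":["steps"]}

```bash
mkdir -p pics; cat > h.py <<'E'
import numpy as np, cv2
from plant import readout, imaging, job_done, robot
from scipy.spatial.transform import Rotation as R
def snap(n,f=None):
    im=imaging.read_camera(n)
    if f: cv2.imwrite('pics/'+f,im)
    return im
def ray(n,uv):
    c=imaging.get_calibration(n);K=np.array(c["K"]);T=np.array(c["T"])
    d=(np.array(uv,float)-K[:2,2])/[K[0,0],K[1,1]]
    s=d.copy()
    for _ in range(30): s=d/(1+c["k1"]*(s@s))
    return T[:3,3],T[:3,:3]@np.array([s[0],s[1],1])
def onz(n,uv,z):
    o,d=ray(n,uv);return o+d*(z-o[2])/d[2]
def proj(n,p):
    c=imaging.get_calibration(n);K=np.array(c["K"]);T=np.array(c["T"])
    q=T[:3,:3].T@(np.array(p)-T[:3,3]);s=q[:2]/q[2];s=s*(1+c["k1"]*(s@s))
    return s*[K[0,0],K[1,1]]+K[:2,2]
E
python3 - <<'E'
from h import *
for n in("top","side"):
    snap(n,n+"0.png");print(n,imaging.get_calibration(n))
print(robot.tcp_to_grasp,readout.state())
E
```

```text
top {'K': array([[452.55525542,   0.        , 316.14676636],
       [  0.        , 452.55525542, 241.02005057],
       [  0.        ,   0.        ,   1.        ]]), 'k1': -0.07285857226702702, 'T': array([[-0.02705844, -0.99591806,  0.08611077,  0.49703538],
       [-0.99956343,  0.02593344, -0.01415676,  0.10139519],
       [ 0.01186582, -0.08645624, -0.99618498,  0.97725104],
       [ 0.        ,  0.        ,  0.        ,  1.        ]])}
side {'K': array([[546.45428864,   0.        , 323.09624508],
       [  0.        , 546.45428864, 238.2469587 ],
       [  0.        ,   0.        ,   1.        ]]), 'k1': -0.09804414404924171, 'T': array([[ 0.87447471, -0.22295773,  0.43079443,  0.00497764],
       [-0.48446075, -0.44597566,  0.75259783, -0.87910459],
       [ 0.02432633, -0.86683076, -0.49800871,  0.70456925],
       [ 0.        ,  0.        ,  0.        ,  1.        ]])}
0.0187 {'clock': 0.1, 'qpos': array([ 7.06222968e-01,  1.16467918e-01,  1.44222304e+00,  7.29163942e-06,
        1.58399927e+00, -3.77647726e-02]), 'qvel': array([-0.00105139, -0.0008762 , -0.00195155,  0.00212473,  0.00012935,
       -0.00068527]), 'joint_torque': array([ 1.37143074e-03, -7.33664560e+01, -6.33789110e+01,  1.16673681e-05,
        5.36291889e-03,  1.18235967e-04]), 'position': array([0.49650132, 0.45702621, 0.23060058]), 'ee_rot': array([-1.26187421e+00, -2.87649572e+00,  1.54631090e-03]), 'contact_force': array([-0.12269324, -0.02728848, -0.11883494]), 'torque': array([-0.00795854,  0.0041183 , -0.05437764]), 'finger_force': 0.0, 'grip_width': 0.08537088617187587}
```

View pics/top0.png

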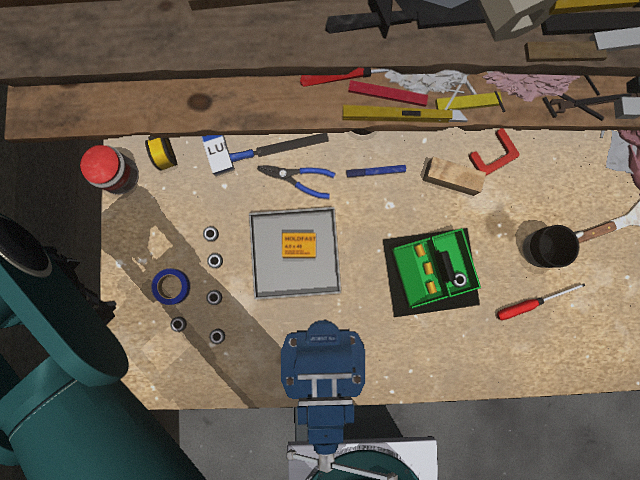

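View pics/side0.png

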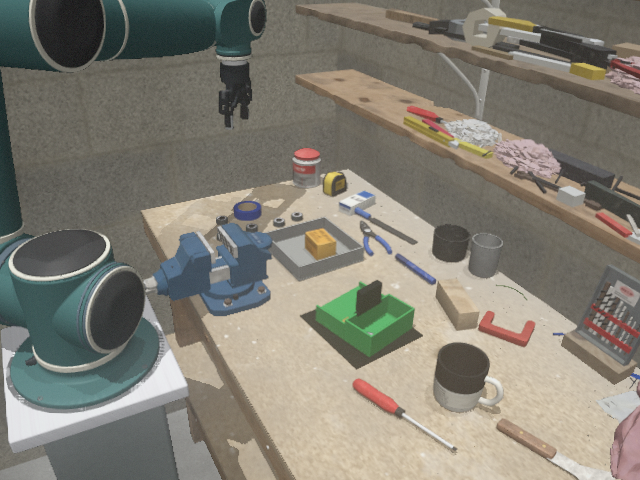

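Top view: five stray collars at about (211,233), (214,261), (213,297), (178,324) and (217,337), and the tape at (171,286). The tray is at (295,253) with the box in it at (298,244). The caddy is near (435,270) on its mat, with the chute (three spacers) to the left (+y) and collar6 at (460,280).

```bash
cat >> h.py <<'E'
def blobs(m,amin=50):
    cs,_=cv2.findContours(m.astype(np.uint8),cv2.RETR_EXTERNAL,cv2.CHAIN_APPROX_NONE)
    return [c for c in cs if cv2.contourArea(c)>amin]
def rect(n,c,z):
    P=np.array([onz(n,p[0],z)[:2] for p in c],np.float32)
    (cx,cy),(w,h),a=cv2.minAreaRect(P*1000);return [round(v,1) for v in(cx,cy,w,h,a)]
E
python3 - <<'E'
from h import *
im=snap("top");hsv=cv2.cvtColor(im,cv2.COLOR_BGR2HSV);H,S,V=cv2.split(hsv)
def roi(m,x0,y0,x1,y1):
    o=np.zeros_like(m);o[y0:y1,x0:x1]=m[y0:y1,x0:x1];return o
k=np.ones((3,3),np.uint8)
print("collars")
d=roi((V<95)&(S<110),140,215,240,350)
for p in [(211,233),(214,261),(213,297),(178,324),(217,337)]:
    m=np.zeros(V.shape,np.uint8);x,y=p;w=13
    sub=hsv[y-w:y+w+1,x-w:x+w+1]
    # brown bench = saturated; collar = unsaturated
    mm=(sub[...,1]<60)
    m[y-w:y+w+1,x-w:x+w+1]=mm
    c=blobs(m)
    for q in c:
        (u,v),r=cv2.minEnclosingCircle(q);print(p,(round(u,1),round(v,1)),round(r,1),cv2.contourArea(q),onz("top",(u,v),.012).round(4))
print("box");
for c in blobs(roi((H>8)&(H<28)&(S>150)&(V>120),270,220,330,270)): print(rect("top",c,.049),cv2.contourArea(c))
print("tape")
for c in blobs(roi((H>105)&(H<130)&(S>120),145,260,195,310)): print(rect("top",c,.024))
print("tray")
for c in blobs(roi((S<40),240,200,350,305),500): print(rect("top",c,.04),cv2.contourArea(c))
print("mat")
for c in blobs(cv2.morphologyEx(roi(((V<60)|((H>45)&(H<80)&(S>120))),375,215,495,325).astype(np.uint8),2,k),500): print(rect("top",c,.003),cv2.contourArea(c))
print("green")
g=roi((H>45)&(H<80)&(S>120),375,215,495,325)
for c in blobs(g): print(rect("top",c,.045),cv2.contourArea(c))
cv2.imwrite("pics/z0.png",cv2.resize(im[205:330,370:500],None,fx=6,fy=4.8,interpolation=cv2.INTER_CUBIC)[:600,:800])
E
```

```text
collars
(211, 233) (210.3, 233.5) 7.7 157.0 [0.6026 0.3144 0.012 ]
(214, 261) (214.4, 260.5) 7.8 161.5 [0.5444 0.3061 0.012 ]
(213, 297) (213.8, 296.9) 7.8 157.5 [0.4672 0.3082 0.012 ]
(178, 324) (178.0, 324.0) 8.1 164.0 [0.4116 0.3852 0.012 ]
(217, 337) (215.9, 338.1) 10.2 186.0 [0.3804 0.3049 0.012 ]
box
[571.1, 124.7, 68.0, 47.5, 88.5] 739.0
tape
[491.5, 399.3, 74.8, 73.5, 88.8]
tray
[555.6, 134.0, 180.6, 179.6, 2.7] 7337.0
mat
[508.6, -162.5, 169.1, 195.8, 6.4] 6576.5
green
[515.6, -159.9, 131.7, 157.1, 14.7] 4480.0
```

View pics/z0.png

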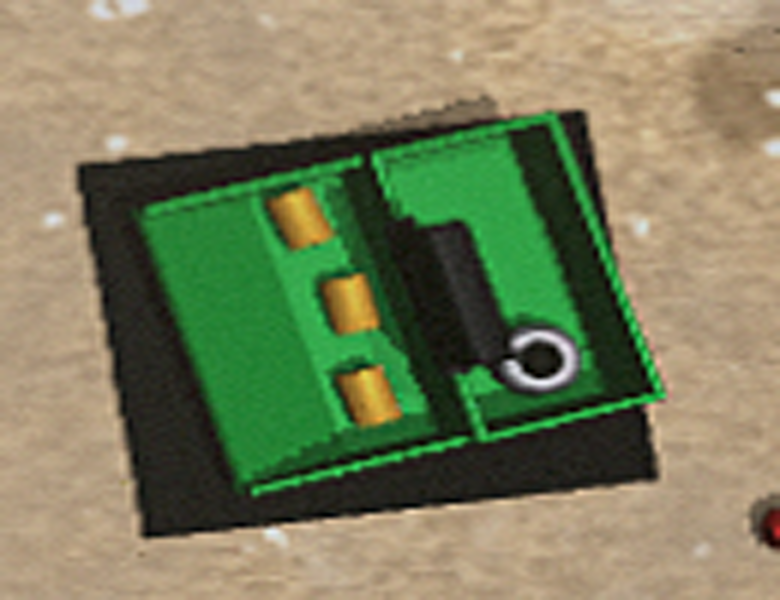

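The crop shows the caddy yawed relative to the mat, with three spacers lying on the chute floor and collar6 at the -x end of the deep bay. The fin top runs from about crop (448,222) to (490,370).

```bash
python3 - <<'E'
from h import *
f=lambda p:(370+p[0]/6,205+p[1]/4.8)
a=onz("top",f((558,115)),.053);b=onz("top",f((663,397)),.053)
print("deep corners",a,b,np.linalg.norm(a-b))
d=(a-b)[:2]/np.linalg.norm(a-b);yaw=np.arctan2(d[1],d[0]);print("yaw",np.degrees(yaw))
n=np.array([-d[1],d[0]]);print("origin from corners",(a+b)[:2]/2+n*.067)
l1=onz("top",f((143,210)),.035);l2=onz("top",f((248,490)),.035);print("lip",l1,l2,np.linalg.norm(l1-l2),(l1+l2)[:2]/2-n*.083)
q=[onz("top",f(p),.101) for p in((432,222),(466,222),(475,368),(512,368))];print("fin",q,np.mean(q,0))
s=readout.state();M=R.from_rotvec(s["ee_rot"]).as_matrix();print("tool y",np.degrees(np.arctan2(M[1,1],M[0,1])),M.round(3))
E
```

```text
deep corners [ 0.59414378 -0.21768721  0.053     ] [ 0.47148494 -0.24800349  0.053     ] 0.12634978086942142
yaw 13.882960457716516
origin from corners [ 0.51673842 -0.16780256]
lip [ 0.55799031 -0.07432576  0.035     ] [ 0.43552533 -0.10609851  0.035     ] 0.12651948485415454 [ 0.51667279 -0.17078753]
fin [array([ 0.54627231, -0.1568075 ,  0.101     ]), array([ 0.54596516, -0.16807333,  0.101     ]), array([ 0.48654628, -0.16807577,  0.101     ]), array([ 0.48616591, -0.18030048,  0.101     ])] [ 0.51623742 -0.16831427  0.101     ]
tool y 42.62804268058874 [[-0.677  0.736 -0.001]
 [ 0.736  0.677 -0.001]
 [-0.    -0.001 -1.   ]]
```

>>> jog_arm(steps=[[[7.4,-33.2,-6,0,0,-42.6],[7.4,-33.2,-6,0,0,-42.6],[7.4,-33.2,-6,0,0,-42.6],[7.4,-33.2,-6,0,0,-42.6],[7.4,-33.2,-6,0,0,-42.6],[7.4,-33.2,-6,0,0,-42.6],[7.4,-33.2,-6,0,0,-42.6],[7.4,-33.2,-6,0,0,-42.6],[7.4,-33.2,-6,0,0,-42.6],[7.4,-33.2,-6,0,0,-42.6],[7.4,-33.2,-6,0,0,-42.6],[7.4,-33.2,-6,0,0,-42.6],[7.4,-33.2,-9,0,0,-42.6],[7.4,-33.2,-12,0,0,-42.6],[7.4,-33.2,-12,0,0,-42.6]]], hand=0.65)

```text
clock: 1.4
position: [0.5682, 0.1262, 0.106]
ee_rot: [-2.216, -2.221, 0.008]
contact_force: [-0.6, 0.8, -1.4]
grip_width: 0.0703
finger_force: 0.0
```

>>> jog_arm(steps=[[[0,0,-2.5,0,0,0],[0,0,-5,0,0,0],[0,0,-7,0,0,0],[0,0,-8.5,0,0,0],[0,0,-9.2,0,0,0],[0,0,-9.2,0,0,0],[0,0,-9.2,0,0,0]]])

```text
clock: 1.98
position: [0.5711, 0.1258, 0.0206]
ee_rot: [2.22, 2.223, 0.001]
contact_force: [0.2, -0.3, 0.2]
grip_width: 0.0708
finger_force: 0.0
```

>>> jog_arm(steps=[[[0,0,0,0,0,0],[0,0,0,0,0,0],[0,0,0,0,0,0],[0,0,0,0,0,0],[0,0,0,0,0,0],[0,0,0,0,0,0],[0,0,0,0,0,0]]], hand=-0.2, force=40)

```text
clock: 2.57
position: [0.5715, 0.1255, 0.0212]
ee_rot: [2.22, 2.221, 0.003]
contact_force: [-1.0, 0.4, 5.8]
grip_width: 0.0493
finger_force: 41.4
```

>>> jog_arm(steps=[[[0,0,1.5,0,0,0],[0,0,4,0,0,0],[0,0,7,0,0,0],[0.3,-2,8,0,0,0],[0.5,-5,8,0,0,0],[0.5,-8.5,8,0,0,0],[0.5,-11.5,8,0,0,0],[0.5,-13.5,8,0,0,0],[0.5,-14,7,0,0,0],[0.5,-14,5,0,0,0],[0.5,-14,3,0,0,0],[0.5,-14,1.2,0,0,0],[0.5,-14,0.4,0,0,0],[0.5,-14,0,0,0,0],[0.5,-14,-0.3,0,0,0],[0.5,-14,-0.3,0,0,0],[0.5,-14,-0.3,0,0,0]]])

```text
clock: 3.98
position: [0.5763, -0.0147, 0.0175]
ee_rot: [2.22, 2.221, 0.002]
contact_force: [0.9, 0.4, -3.7]
grip_width: 0.0496
finger_force: 43.1
```

>>> jog_arm(steps=[[[0,0,-0.1,0,0,0],[0,0,-0.1,0,0,0],[0,0,-0.1,0,0,0]]])

```text
clock: 4.23
position: [0.5764, -0.0147, 0.0172]
ee_rot: [2.22, 2.221, 0.002]
contact_force: [-5.8, 1.9, 10.3]
grip_width: 0.0492
finger_force: 44.5
```

>>> jog_arm(steps=[[[0,0,0,0,0,0],[0,0,0,0,0,0],[0,0,0,0,0,0],[0,0,0,0,0,0],[0,0,1,0,0,0],[0,0,4,0,0,0],[0,0,8,0,0,0],[0,0,12,0,0,0],[0,0,12,0,0,0]]], hand=0.5)

```text
clock: 4.98
position: [0.5784, -0.015, 0.1446]
ee_rot: [2.215, 2.216, 0.011]
contact_force: [0.3, 0.2, 1.7]
grip_width: 0.0639
finger_force: 0.0
```

>>> jog_arm(steps=[[[2.6,32.9,0,0,0,90],[2.6,32.9,0,0,0,90],[2.6,32.9,0,0,0,90],[2.6,32.9,0,0,0,90],[2.6,32.9,0,0,0,90],[2.6,32.9,0,0,0,90],[2.6,32.9,0,0,0,90],[2.6,32.9,0,0,0,90],[2.6,32.9,0,0,0,90],[2.6,32.9,0,0,0,90],[2.6,32.9,0,0,0,90],[2.6,32.9,0,0,0,90],[2.6,32.9,0,0,0,90],[2.6,32.9,-2,0,0,90],[2.6,32.9,-4,0,0,90],[2.6,32.9,-6,0,0,90],[2.6,32.9,-8,0,0,90],[2.6,32.9,-8,0,0,90]]], hand=0.3)

```text
clock: 6.48
position: [0.6001, 0.3134, 0.0515]
ee_rot: [0.001, -3.137, 0.003]
contact_force: [-0.5, -0.0, -1.9]
grip_width: 0.0554
finger_force: 0.0
```

```bash
python3 - <<'E'
from h import *
im=snap("side","s1.png");print(readout.state()["position"],readout.state()["qpos"])
E
```

```text
[0.60080804 0.31372367 0.05384461] [ 4.43576979e-01  2.22571369e-01  1.61564523e+00  4.15708078e-05
  1.30652027e+00 -1.12771538e+00]
```

View pics/s1.png

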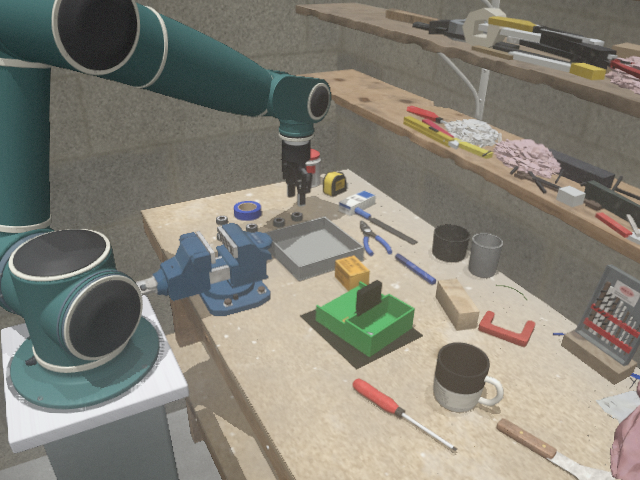

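Side view: the box stands upright on the bench at (352,270), the tray is empty, and the gripper is above collar 1.

>>> jog_arm(steps=[[[0.15,0.05,-2,0,0,0],[0.15,0.05,-3.5,0,0,0],[0.15,0.05,-4.6,0,0,0],[0.15,0.05,-5.1,0,0,0],[0.15,0.05,-5.1,0,0,0],[0.15,0.05,-5.1,0,0,0]]])

```text
clock: 7.03
position: [0.6033, 0.3147, 0.0048]
ee_rot: [-0.001, 3.141, 0.0]
contact_force: [1.1, 0.4, 0.1]
grip_width: 0.0554
finger_force: 0.0
```

>>> jog_arm(steps=[[[0,0,0,0,0,0],[0,0,0,0,0,0],[0,0,0,0,0,0],[0,0,0,0,0,0],[0,0,0,0,0,0],[0,0,0,0,0,0]]], hand=-0.6, force=30)

```text
clock: 7.53
position: [0.6036, 0.3149, 0.0055]
ee_rot: [-0.001, 3.14, 0.001]
contact_force: [-1.1, -1.0, 5.8]
grip_width: 0.0301
finger_force: 29.4
```

>>> jog_arm(steps=[[[0,0,2,0,0,0],[0,0,5,0,0,0],[0,0,9,0,0,0],[0,-1,13.5,0,0,0],[-1,-4,13.5,0,0,-7],[-1.5,-8,13.5,0,0,-14],[-2,-12,13.5,0,0,-21],[-2.5,-16,13.5,0,0,-28],[-3,-20,13.5,0,0,-35],[-3.5,-24,13.5,0,0,-42],[-4,-28,13.5,0,0,-49],[-4.5,-32,13.5,0,0,-56],[-5,-36,13.5,0,0,-63],[-5.5,-40,13.5,0,0,-70],[-6,-44,13.5,0,0,-76],[-6.1,-48,13.5,0,0,-76],[-6.1,-50.5,13.5,0,0,-76],[-6.1,-51.4,13.5,0,0,-76],[-6.1,-51.4,13.5,0,0,-76],[-6.1,-51.4,13.5,0,0,-76]]])

```text
clock: 9.2
position: [0.5421, -0.1992, 0.1394]
ee_rot: [-1.934, -2.475, -0.0]
contact_force: [0.8, 0.7, -1.1]
grip_width: 0.0302
finger_force: 29.8
```

```bash
python3 - <<'E'
from h import *
im=snap("top");cv2.imwrite("pics/t2.png",im[120:420,100:560]);print(readout.state()["position"],readout.state()["grip_width"],readout.state()["finger_force"])
E
```

```text
[ 0.54222539 -0.19857021  0.1393948 ] 0.029858406367316122 29.78968173265457
```

View pics/t2.png

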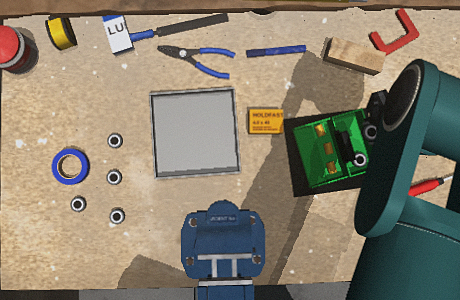

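The collar is held over the deep bay (crop 371,132), four are left on the bench, and the box and tray are in place.

>>> jog_arm(steps=[[[0,0,-3,0,0,0],[0,0,-6,0,0,0],[0,0,-8,0,0,0],[0,0,-9.3,0,0,0],[0,0,-9.3,0,0,0],[0,0,-9.3,0,0,0]]])

```text
clock: 9.75
position: [0.5424, -0.1987, 0.0468]
ee_rot: [-1.932, -2.477, -0.0]
contact_force: [-0.5, -0.0, 0.6]
grip_width: 0.0301
finger_force: 29.8
```

>>> jog_arm(steps=[[[0,0,0,0,0,0],[0,0,0,0,0,0],[0,0,0,0,0,0],[0,0,0,0,0,0],[0,0,2,0,0,0],[0,0,5,0,0,0],[0,0,9,0,0,0],[0,0,9.3,0,0,0]]], hand=0.12)

```text
clock: 10.42
position: [0.5442, -0.2003, 0.147]
ee_rot: [1.929, 2.469, 0.004]
contact_force: [1.7, -0.7, 0.6]
grip_width: 0.0478
finger_force: 0.0
```

>>> jog_arm(steps=[[[0.2,50.5,0,0,0,76],[0.2,50.5,0,0,0,76],[0.2,50.5,0,0,0,76],[0.2,50.5,0,0,0,76],[0.2,50.5,0,0,0,76],[0.2,50.5,0,0,0,76],[0.2,50.5,0,0,0,76],[0.2,50.5,0,0,0,76],[0.2,50.5,0,0,0,76],[0.2,50.5,0,0,0,76],[0.2,50.5,0,0,0,76],[0.2,50.5,0,0,0,76],[0.2,50.5,0,0,0,76],[0.2,50.5,0,0,0,76],[0.2,50.5,-3,0,0,76],[0.2,50.5,-6,0,0,76],[0.2,50.5,-8,0,0,76],[0.2,50.5,-8,0,0,76]]], hand=0.3)

```text
clock: 11.92
position: [0.5426, 0.3033, 0.0549]
ee_rot: [-0.001, -3.136, 0.005]
contact_force: [-1.0, -1.1, -0.8]
grip_width: 0.0557
finger_force: 0.0
```

```bash
cat >> h.py <<'E'
def collars():
    im=snap("top");hsv=cv2.cvtColor(im,cv2.COLOR_BGR2HSV);o=[]
    for p in [(211,233),(214,261),(213,297),(178,324),(217,337)]:
        m=np.zeros(im.shape[:2],np.uint8);x,y=p;w=15
        m[y-w:y+w+1,x-w:x+w+1]=hsv[y-w:y+w+1,x-w:x+w+1,1]<60
        for q in blobs(m,60):
            (u,v),r=cv2.minEnclosingCircle(q);o.append((p,round(r,1),onz("top",(u,v),.012)[:2].round(4)))
    return im,o
E
python3 - <<'E'
from h import *
im,o=collars()
cv2.imwrite("pics/t3.png",cv2.resize(im[205:355,140:500],None,fx=2.2,fy=2.2))
for a in o:print(a)
print(readout.state()["position"],readout.state()["grip_width"],readout.state()["finger_force"])
E
```

```text
((211, 233), 19.8, array([0.6037, 0.3151]))
((214, 261), 17.8, array([0.543 , 0.2951]))
((213, 297), 7.4, array([0.4649, 0.3131]))
((178, 324), 10.8, array([0.4192, 0.3948]))
[0.54351478 0.30391827 0.05776004] 0.0555652856233321 0.0
```

View pics/t3.png

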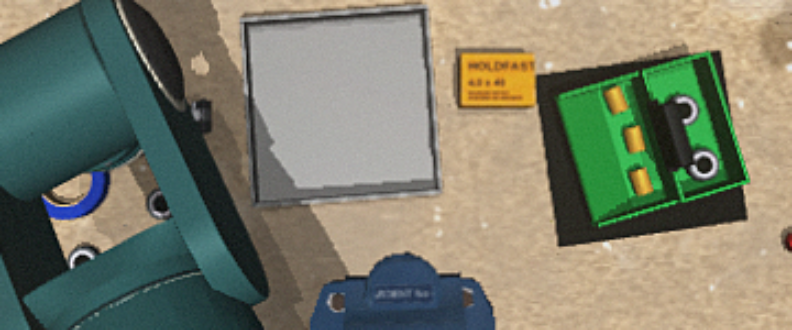

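Collar 1 now lies in the bay at (683,110), next to collar6 at (704,163).

>>> jog_arm(steps=[[[0,0,-2,0,0,0],[0,0,-4,0,0,0],[0,0,-5.1,0,0,0],[0,0,-5.5,0,0,0],[0,0,-5.5,0,0,0],[0,0,-5.5,0,0,0]]])

```text
clock: 12.47
position: [0.5448, 0.3057, 0.0058]
ee_rot: [-0.0, 3.14, 0.001]
contact_force: [0.3, 0.2, 0.4]
grip_width: 0.0553
finger_force: 0.0
```

>>> jog_arm(steps=[[[0,0,0,0,0,0],[0,0,0,0,0,0],[0,0,0,0,0,0],[0,0,0,0,0,0],[0,0,0,0,0,0],[0,0,0,0,0,0]]], hand=-0.6)

```text
clock: 12.97
position: [0.5447, 0.3059, 0.0057]
ee_rot: [-0.001, 3.14, 0.001]
contact_force: [-0.6, -0.5, 7.1]
grip_width: 0.0303
finger_force: 29.1
```

>>> jog_arm(steps=[[[0,0,2,0,0,0],[0,0,5,0,0,0],[0,0,9,0,0,0],[0,-1,13.5,0,0,0],[-0.5,-4,13.5,0,0,-7],[-1,-8,13.5,0,0,-14],[-1,-12,13.5,0,0,-21],[-1,-16,13.5,0,0,-28],[-1,-20,13.5,0,0,-35],[-1.5,-24,13.5,0,0,-42],[-2,-28,13.5,0,0,-49],[-2,-32,13.5,0,0,-56],[-2,-36,13.5,0,0,-63],[-2.2,-40,13.5,0,0,-70],[-2.4,-44,13.5,0,0,-76],[-2.4,-48,13.5,0,0,-76],[-2.4,-50.5,13.5,0,0,-76],[-2.4,-51.1,13.5,0,0,-76],[-2.4,-51.1,13.5,0,0,-76],[-2.4,-51.1,13.5,0,0,-76]]])

```text
clock: 14.63
position: [0.5201, -0.2051, 0.1395]
ee_rot: [1.934, 2.476, 0.0]
contact_force: [-0.1, 0.3, -0.3]
grip_width: 0.0306
finger_force: 29.8
```

```bash
python3 - <<'E'
from h import *
im,o=collars()
for a in o:print(a)
print(readout.state()["position"],readout.state()["grip_width"],readout.state()["finger_force"])
E
```

```text
((213, 297), 7.7, array([0.4667, 0.3085]))
((178, 324), 7.8, array([0.4115, 0.3857]))
((217, 337), 9.9, array([0.38  , 0.3054]))
[ 0.52023628 -0.20453247  0.13953422] 0.030100607830342418 29.800679683685303
```

>>> jog_arm(steps=[[[0,0,-3,0,0,0],[0,0,-6,0,0,0],[0,0,-8,0,0,0],[0,0,-9.3,0,0,0],[0,0,-9.3,0,0,0],[0,0,-9.3,0,0,0]]])

```text
clock: 15.18
position: [0.5204, -0.2047, 0.0468]
ee_rot: [-1.932, -2.477, -0.0]
contact_force: [0.9, -0.1, 0.3]
grip_width: 0.03
finger_force: 29.8
```

>>> jog_arm(steps=[[[0,0,0,0,0,0],[0,0,0,0,0,0],[0,0,0,0,0,0],[0,0,0,0,0,0],[0,0,2,0,0,0],[0,0,5,0,0,0],[0,0,9,0,0,0],[0,0,9.3,0,0,0]]], hand=0.12)

```text
clock: 15.85
position: [0.5222, -0.2063, 0.1469]
ee_rot: [1.929, 2.469, 0.003]
contact_force: [1.8, -0.5, 2.6]
grip_width: 0.0479
finger_force: 0.0
```

>>> jog_arm(steps=[[[1,51.3,0,0,0,76],[1,51.3,0,0,0,76],[1,51.3,0,0,0,76],[1,51.3,0,0,0,76],[1,51.3,0,0,0,76],[1,51.3,0,0,0,76],[1,51.3,0,0,0,76],[1,51.3,0,0,0,76],[1,51.3,0,0,0,76],[1,51.3,0,0,0,76],[1,51.3,0,0,0,76],[-2,51.3,0,0,0,76],[-5.35,51.3,0,0,0,76],[-5.35,51.3,0,0,0,76],[-5.35,51.3,-3,0,0,76],[-5.35,51.3,-6,0,0,76],[-5.35,51.3,-9,0,0,76],[-5.35,51.3,-10,0,0,76],[-5.35,51.3,-10,0,0,76]]], hand=0.3)

```text
clock: 17.43
position: [0.4657, 0.3068, 0.0372]
ee_rot: [0.0, -3.138, 0.003]
contact_force: [-0.1, 0.2, -0.5]
grip_width: 0.0556
finger_force: 0.0
```

>>> jog_arm(steps=[[[0,0,-1.5,0,0,0],[0,0,-3,0,0,0],[0,0,-3.5,0,0,0],[0,0,-3.5,0,0,0],[0,0,-3.5,0,0,0]]])

```text
clock: 17.85
position: [0.4673, 0.3079, 0.0058]
ee_rot: [-0.001, 3.14, 0.001]
contact_force: [1.1, 0.1, 1.0]
grip_width: 0.0559
finger_force: 0.0
```

>>> jog_arm(steps=[[[0,0,0,0,0,0],[0,0,0,0,0,0],[0,0,0,0,0,0],[0,0,0,0,0,0],[0,0,0,0,0,0],[0,0,0,0,0,0]]], hand=-0.6)

```text
clock: 18.35
position: [0.4673, 0.3079, 0.0058]
ee_rot: [-0.001, 3.14, 0.001]
contact_force: [-1.6, -1.5, 7.3]
grip_width: 0.0298
finger_force: 29.1
```

>>> jog_arm(steps=[[[0,0,2,0,0,0],[0,0,5,0,0,0],[0,0,9,0,0,0],[2,0,13.5,0,0,0],[4,-2,13.5,0,0,-7],[6,-5,13.5,0,0,-14],[6.5,-9,13.5,0,0,-21],[6.8,-13,13.5,0,0,-28],[6.8,-17,13.5,0,0,-35],[6.8,-21,13.5,0,0,-42],[6.8,-25,13.5,0,0,-49],[6.8,-29,13.5,0,0,-56],[6.8,-33,13.5,0,0,-63],[6.8,-37,13.5,0,0,-70],[6.8,-41,13.5,0,0,-76],[6.8,-45,13.5,0,0,-76],[6.8,-49,13.5,0,0,-76],[6.8,-50.8,13.5,0,0,-76],[6.8,-50.8,13.5,0,0,-76],[6.8,-50.8,13.5,0,0,-76]]])

```text
clock: 20.02
position: [0.5345, -0.2013, 0.1396]
ee_rot: [1.936, 2.474, 0.0]
contact_force: [0.8, -0.2, -0.7]
grip_width: 0.0299
finger_force: 29.9
```

```bash
python3 - <<'E'
from h import *
im,o=collars()
for a in o:print(a)
print(readout.state()["position"],readout.state()["grip_width"],readout.state()["finger_force"])
E
```

```text
((178, 324), 7.8, array([0.4127, 0.3871]))
((217, 337), 10.1, array([0.3817, 0.3078]))
[ 0.53458847 -0.20037127  0.13960896] 0.02982837898493545 29.85031396150589
```

>>> jog_arm(steps=[[[0,0,-3,0,0,0],[0,0,-6,0,0,0],[0,0,-8,0,0,0],[0,0,-8.9,0,0,0],[0,0,-8.9,0,0,0],[0,0,-8.9,0,0,0]]])

```text
clock: 20.57
position: [0.5351, -0.1998, 0.0513]
ee_rot: [1.932, 2.477, 0.0]
contact_force: [0.3, 0.7, 0.0]
grip_width: 0.0297
finger_force: 29.8
```

>>> jog_arm(steps=[[[0,0,0,0,0,0],[0,0,0,0,0,0],[0,0,0,0,0,0],[0,0,0,0,0,0],[0,0,2,0,0,0],[0,0,5,0,0,0],[0,0,8.6,0,0,0],[0,0,8.9,0,0,0]]], hand=0.12)

```text
clock: 21.23
position: [0.5365, -0.2012, 0.1463]
ee_rot: [1.929, 2.47, 0.003]
contact_force: [0.4, -0.1, 2.1]
grip_width: 0.0479
finger_force: 0.0
```

>>> jog_arm(steps=[[[0,58.6,0,0,0,76],[0,58.6,0,0,0,76],[0,58.6,0,0,0,76],[0,58.6,0,0,0,76],[0,58.6,0,0,0,76],[0,58.6,0,0,0,76],[0,58.6,0,0,0,76],[0,58.6,0,0,0,76],[0,58.6,0,0,0,76],[0,58.6,0,0,0,76],[0,58.6,0,0,0,76],[-4,58.6,0,0,0,76],[-8,58.6,0,0,0,76],[-12,58.6,0,0,0,76],[-12.3,58.6,-2,0,0,76],[-12.3,58.6,-5,0,0,76],[-12.3,58.6,-8,0,0,76],[-12.3,58.6,-10,0,0,76],[-12.3,58.6,-10,0,0,76]]], hand=0.3)

```text
clock: 22.82
position: [0.4097, 0.3846, 0.0352]
ee_rot: [0.002, -3.137, 0.006]
contact_force: [-0.4, -0.1, -1.1]
grip_width: 0.0554
finger_force: 0.0
```

>>> jog_arm(steps=[[[0,0,-1.5,0,0,0],[0,0,-3,0,0,0],[0,0,-3.5,0,0,0],[0,0,-3.5,0,0,0],[0,0,-3.5,0,0,0]]])

```text
clock: 23.23
position: [0.4122, 0.3858, 0.0056]
ee_rot: [-0.0, 3.141, 0.001]
contact_force: [1.0, -0.2, -0.0]
grip_width: 0.0558
finger_force: 0.0
```

>>> jog_arm(steps=[[[0,0,0,0,0,0],[0,0,0,0,0,0],[0,0,0,0,0,0],[0,0,0,0,0,0],[0,0,0,0,0,0],[0,0,0,0,0,0]]], hand=-0.6)

```text
clock: 23.73
position: [0.4122, 0.386, 0.0057]
ee_rot: [-0.001, 3.14, 0.002]
contact_force: [-1.6, -1.1, 5.9]
grip_width: 0.0302
finger_force: 29.1
```

>>> jog_arm(steps=[[[0,0,2,0,0,0],[0,0,5,0,0,0],[0,0,9,0,0,0],[2,0,13.5,0,0,0],[6,0,13.5,0,0,-7],[9,-2,13.5,0,0,-14],[10.5,-5,13.5,0,0,-21],[10.8,-9,13.5,0,0,-28],[10.8,-13,13.5,0,0,-35],[10.8,-17,13.5,0,0,-42],[10.8,-21,13.5,0,0,-49],[10.8,-25,13.5,0,0,-56],[10.8,-29,13.5,0,0,-63],[10.8,-33,13.5,0,0,-70],[10.8,-37,13.5,0,0,-76],[10.8,-41,13.5,0,0,-76],[10.8,-45,13.5,0,0,-76],[10.8,-49,13.5,0,0,-76],[10.8,-53,13.5,0,0,-76],[10.8,-57,13.5,0,0,-76]]])

```text
clock: 25.4
position: [0.5193, -0.1865, 0.1402]
ee_rot: [1.933, 2.475, 0.001]
contact_force: [1.0, -0.0, -1.2]
grip_width: 0.0296
finger_force: 29.9
```

```bash
python3 - <<'E'
from h import *
im,o=collars()
for a in o:print(a)
cv2.imwrite("pics/t4.png",cv2.resize(im[205:355,140:500],None,fx=2.2,fy=2.2))
print(readout.state()["position"],readout.state()["grip_width"],readout.state()["finger_force"])
E
```

```text
((217, 337), 9.9, array([0.3795, 0.3057]))
[ 0.51905947 -0.19192484  0.14002528] 0.029929360460712123 29.874398410320282
```

View pics/t4.png

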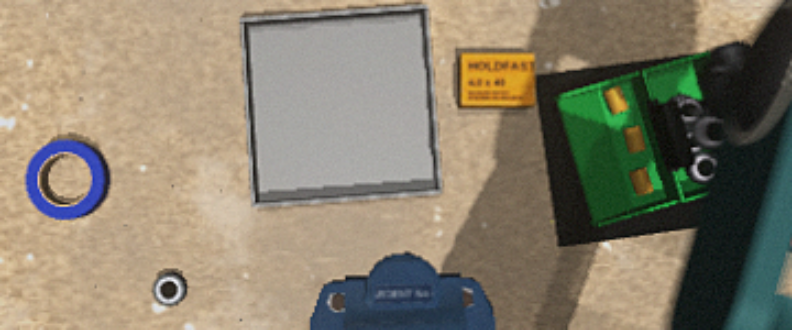

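Four are done or in hand. The fifth collar sits at crop (169,288), and the held one is near the deep bay.

>>> jog_arm(steps=[[[0,-2,0,0,0,0],[0,-2,0,0,0,0],[0,-2,0,0,0,0],[0,-2,0,0,0,0]]])

```text
clock: 25.78
position: [0.5197, -0.2039, 0.1396]
ee_rot: [1.933, 2.476, 0.0]
contact_force: [0.7, 0.4, -0.4]
grip_width: 0.0301
finger_force: 29.9
```

>>> jog_arm(steps=[[[0,0,-3,0,0,0],[0,0,-6,0,0,0],[0,0,-8,0,0,0],[0,0,-8.6,0,0,0],[0,0,-8.6,0,0,0],[0,0,-8.6,0,0,0]]])

```text
clock: 26.28
position: [0.5198, -0.2035, 0.0537]
ee_rot: [1.932, 2.477, -0.0]
contact_force: [-1.6, -0.9, 1.9]
grip_width: 0.0301
finger_force: 32.5
```

>>> jog_arm(steps=[[[0,0,0,0,0,0],[0,0,0,0,0,0],[0,0,0,0,0,0],[0,0,0,0,0,0],[0,0,2,0,0,0],[0,0,5,0,0,0],[0,0,8.3,0,0,0],[0,0,8.6,0,0,0]]], hand=0.12)

```text
clock: 26.95
position: [0.5214, -0.2051, 0.1455]
ee_rot: [1.929, 2.471, 0.003]
contact_force: [0.7, 0.6, 0.8]
grip_width: 0.0474
finger_force: 0.0
```

>>> jog_arm(steps=[[[1,50.9,0,0,0,76],[1,50.9,0,0,0,76],[1,50.9,0,0,0,76],[1,50.9,0,0,0,76],[1,50.9,0,0,0,76],[1,50.9,0,0,0,76],[1,50.9,0,0,0,76],[1,50.9,0,0,0,76],[1,50.9,0,0,0,76],[1,50.9,0,0,0,76],[1,50.9,0,0,0,76],[1,50.9,0,0,0,76],[1,50.9,0,0,0,76],[-3,50.9,0,0,0,76],[-7,50.9,0,0,0,76],[-11,50.9,0,0,0,76],[-14,50.9,0,0,0,76],[-14,50.9,-3,0,0,76],[-14,50.9,-6,0,0,76],[-14,50.9,-6,0,0,76]]], hand=0.3)

```text
clock: 28.62
position: [0.3774, 0.3033, 0.0746]
ee_rot: [0.001, -3.137, 0.005]
contact_force: [-0.7, -0.3, -2.6]
grip_width: 0.0556
finger_force: 0.0
```

>>> jog_arm(steps=[[[0,0,-2,0,0,0],[0,0,-4,0,0,0],[0,0,-6,0,0,0],[0,0,-7,0,0,0],[0,0,-7.4,0,0,0],[0,0,-7.4,0,0,0],[0,0,-7.4,0,0,0]]])

```text
clock: 29.2
position: [0.3802, 0.3049, 0.0065]
ee_rot: [-0.0, 3.141, 0.001]
contact_force: [-0.5, -0.8, -0.8]
grip_width: 0.0557
finger_force: 0.0
```

>>> jog_arm(steps=[[[0,0,0,0,0,0],[0,0,0,0,0,0],[0,0,0,0,0,0],[0,0,0,0,0,0],[0,0,0,0,0,0],[0,0,0,0,0,0]]], hand=-0.6)

```text
clock: 29.7
position: [0.3802, 0.305, 0.0066]
ee_rot: [-0.001, 3.14, 0.001]
contact_force: [-1.4, -1.4, 7.5]
grip_width: 0.0296
finger_force: 29.1
```

>>> jog_arm(steps=[[[0,0,3,0,0,0],[0,0,6,0,0,0],[0,0,9,0,0,0],[2,0,13.5,0,0,0],[6,0,13.5,0,0,-7],[10,0,13.5,0,0,-14],[13,-2,13.5,0,0,-21],[15.5,-5,13.5,0,0,-28],[15.5,-9,13.5,0,0,-35],[15.5,-13,13.5,0,0,-42],[15.5,-17,13.5,0,0,-49],[15.5,-21,13.5,0,0,-56],[15.5,-25,13.5,0,0,-63],[15.5,-29,13.5,0,0,-70],[15.5,-33,13.5,0,0,-76],[15.5,-37,13.5,0,0,-76],[15.5,-41,13.5,0,0,-76],[15.5,-45,13.5,0,0,-76],[15.5,-48,13.5,0,0,-76],[15.5,-50.3,13.5,0,0,-76]]])

```text
clock: 31.37
position: [0.5343, -0.2011, 0.141]
ee_rot: [1.935, 2.474, -0.0]
contact_force: [-0.7, 0.4, -0.4]
grip_width: 0.0296
finger_force: 29.9
```

>>> jog_arm(steps=[[[0,0,0,0,0,0],[0,0,0,0,0,0],[0,0,0,0,0,0]]])

```text
clock: 31.62
position: [0.5347, -0.198, 0.1406]
ee_rot: [1.934, 2.476, 0.0]
contact_force: [-0.1, 0.5, -0.1]
grip_width: 0.0296
finger_force: 29.9
```

>>> jog_arm(steps=[[[0.3,-0.3,-3,0,0,0],[0.3,-0.3,-6,0,0,0],[0.3,-0.3,-7.5,0,0,0],[0.3,-0.3,-8.3,0,0,0],[0.3,-0.3,-8.3,0,0,0],[0.3,-0.3,-8.3,0,0,0]]])

```text
clock: 32.12
position: [0.5381, -0.2008, 0.0582]
ee_rot: [1.932, 2.476, 0.0]
contact_force: [0.6, 0.3, 0.2]
grip_width: 0.0299
finger_force: 29.9
```

>>> jog_arm(steps=[[[0,0,0,0,0,0],[0,0,0,0,0,0],[0,0,0,0,0,0],[0,0,0,0,0,0],[0,0,2,0,0,0],[0,0,5,0,0,0],[0,0,8,0,0,0],[0,0,12,0,0,0],[0,8,14,0,0,-45],[0,20,14,0,0,-90],[0,20,14,0,0,-90],[0,20,14,0,0,-90],[0,20,14,0,0,-90],[0,20,14,0,0,-90],[0,20,14,0,0,-90],[0,20,14,0,0,-90],[0,20,14,0,0,-90],[0,20,14,0,0,-90],[0,20,14,0,0,-90],[0,20,14,0,0,-90]]], hand=0.12)

```text
clock: 33.78
position: [0.5376, -0.0014, 0.1976]
ee_rot: [3.092, 0.555, 0.0]
contact_force: [0.4, -0.4, 0.4]
grip_width: 0.0478
finger_force: 0.0
```

```bash
python3 - <<'E'
from h import *
im=snap("top");
print(readout.state()["position"],readout.state()["ee_rot"],readout.state()["qpos"])
cv2.imwrite("pics/t5.png",cv2.resize(im[190:340,340:500],None,fx=4,fy=4,interpolation=cv2.INTER_CUBIC))
E
```

```text
[ 0.53766022 -0.00138171  0.19758924] [3.09490352e+00 5.39341311e-01 5.98948598e-04] [-5.00365662e-02 -1.75226624e-01  1.78088554e+00  3.96106292e-05
  1.53555174e+00  1.17568855e+00]
```

View pics/t5.png

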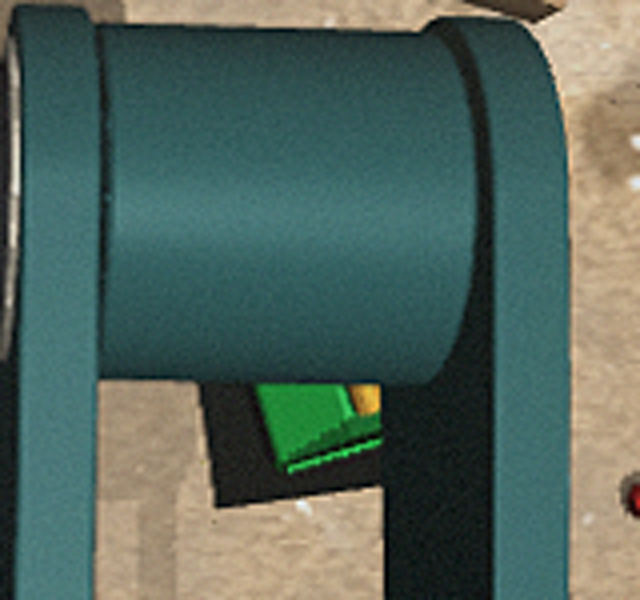

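The arm hides the caddy in this picture, so I'll move it aside and look again.

>>> jog_arm(steps=[[[0,36,0,0,0,0],[0,36,0,0,0,0],[0,36,0,0,0,0],[0,36,0,0,0,0],[0,36,0,0,0,0],[0,36,0,0,0,0],[0,36,0,0,0,0],[0,36,0,0,0,0],[0,36,0,0,0,0],[0,36,0,0,0,0],[0,36,0,0,0,0]]], hand=0)

```text
clock: 34.75
position: [0.5373, 0.3598, 0.1969]
ee_rot: [3.089, 0.572, -0.001]
contact_force: [-0.6, -0.1, -0.9]
grip_width: 0.0426
finger_force: 0.0
```

```bash
python3 - <<'E'
from h import *
im=snap("top");hsv=cv2.cvtColor(im,cv2.COLOR_BGR2HSV);H,S,V=cv2.split(hsv)
m=np.zeros_like(S);m[200:305,240:350]=(S<40)[200:305,240:350]
for c in blobs(m,500): print("tray",rect("top",c,.04),cv2.contourArea(c))
cv2.imwrite("pics/t6.png",cv2.resize(im[190:340,230:500],None,fx=2.9,fy=2.9,interpolation=cv2.INTER_CUBIC))
E
```

```text
tray [555.6, 134.1, 180.6, 179.7, 2.7] 7346.0
```

View pics/t6.png

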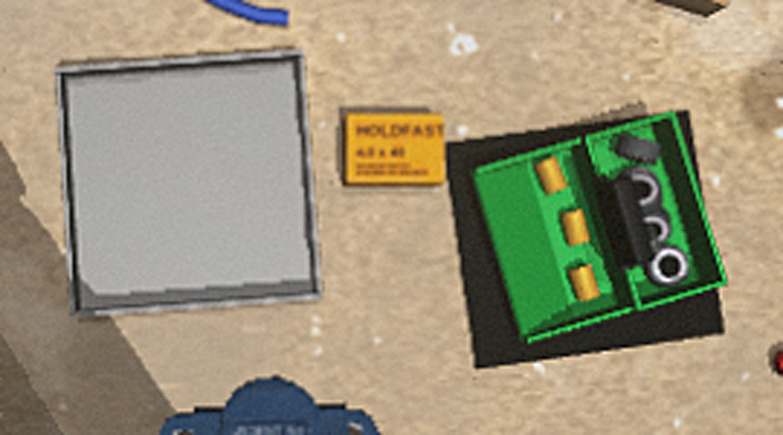

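The bay shows collars at (638,150) on edge, (645,185), (655,230) and (668,265), with the rest stacked or hidden behind the fin. The tray and caddy have not moved.

>>> jog_arm(steps=[[[-2.1,-52.8,-3,0,0,-7],[-2.1,-52.8,-3,0,0,-7],[-2.1,-52.8,-3,0,0,-7],[-2.1,-52.8,-3,0,0,-7],[-2.1,-52.8,-3,0,0,-7],[-2.1,-52.8,-3,0,0,-7],[-2.1,-52.8,-3,0,0,-7],[-2.1,-52.8,-3,0,0,-7],[-2.1,-52.8,-3,0,0,-7],[-2.1,-52.8,-3,0,0,-7],[-2.1,-52.8,-3,0,0,-7],[-2.1,-52.8,-3,0,0,-7],[-2.1,-52.8,-3,0,0,-7],[-2.1,-52.8,-3,0,0,-7],[-2.1,-52.8,-3,0,0,-7],[-2.1,-52.8,-3,0,0,-7],[-2.1,-52.8,-3,0,0,-7],[-2.1,-52.8,-3,0,0,-7]]])

```text
clock: 36.3
position: [0.5167, -0.1685, 0.1676]
ee_rot: [3.119, 0.377, 0.001]
contact_force: [-0.1, 0.5, -0.1]
grip_width: 0.0427
finger_force: 0.0
```

```bash
python3 - <<'E'
from h import *
s=readout.state();M=R.from_rotvec(s["ee_rot"]).as_matrix();print(s["position"],np.degrees(np.arctan2(M[1,1],M[0,1])),M[:,2])
im=snap("side");cv2.imwrite("pics/s2.png",cv2.resize(im[170:420,200:500],None,fx=2.4,fy=2.4))
E
```

```text
[ 0.51665223 -0.16854146  0.1675776 ] -76.20638330316328 [ 4.25670665e-04 -4.15611323e-05 -9.99999909e-01]
```

View pics/s2.png

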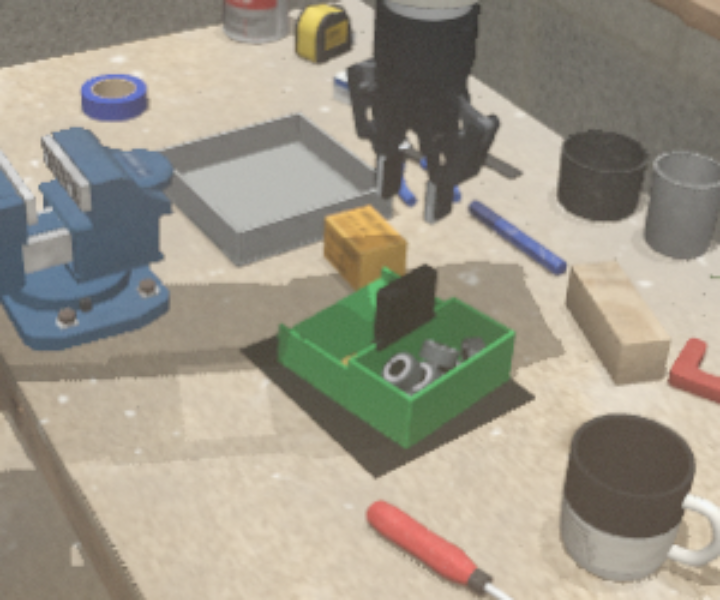

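The gripper is centred over the fin, the collars are inside the deep bay, and the bench is clear.

>>> jog_arm(steps=[[[0,0,-2,0,0,0],[0,0,-4,0,0,0],[0,0,-6,0,0,0],[0,0,-8,0,0,0],[0,0,-9.5,0,0,0],[0,0,-10.7,0,0,0],[0,0,-10.7,0,0,0],[0,0,-10.7,0,0,0]]])

```text
clock: 37.02
position: [0.5167, -0.169, 0.0604]
ee_rot: [-3.119, -0.376, 0.001]
contact_force: [0.5, 0.5, -0.0]
grip_width: 0.0423
finger_force: 0.0
```

>>> jog_arm(steps=[[[0,0,0,0,0,0],[0,0,0,0,0,0],[0,0,0,0,0,0],[0,0,0,0,0,0],[0,0,0,0,0,0],[0,0,0,0,0,0],[0,0,0,0,0,0],[0,0,0,0,0,0]]], hand=-0.9, force=90)

```text
clock: 37.68
position: [0.5173, -0.1695, 0.0617]
ee_rot: [3.118, 0.375, 0.003]
contact_force: [0.1, 1.2, 5.6]
grip_width: 0.0149
finger_force: 88.7
```

>>> jog_arm(steps=[[[0,0,0.3,0,0,0],[0,0,0.8,0,0,0],[0,0,1.6,0,0,0],[0,0,2.6,0,0,0],[0,0,3.8,0,0,0],[0,0,5.2,0,0,0],[0,0,6.8,0,0,0],[0,0,8.4,0,0,0],[0,0,10,0,0,0],[0,0,11.4,0,0,0],[0,0,12.6,0,0,0],[0,0,13.4,0,0,0],[0,0,13.8,0,0,0],[0,0,14,0,0,0],[0,0,14,0,0,0],[0,0,14,0,0,0]]])

```text
clock: 39.02
position: [0.5165, -0.1693, 0.1996]
ee_rot: [-3.119, -0.375, 0.001]
contact_force: [-0.1, 0.4, -6.0]
grip_width: 0.015
finger_force: 87.9
```

```bash
python3 - <<'E'
from h import *
s=readout.state();M=R.from_rotvec(s["ee_rot"]).as_matrix();print(s["position"],s["grip_width"],np.degrees(np.arctan2(M[1,1],M[0,1])),M[:,2],s["qpos"],s["contact_force"],s["torque"])
im=snap("side");cv2.imwrite("pics/s3.png",cv2.resize(im[100:350,200:500],None,fx=2.4,fy=2.4))
E
```

```text
[ 0.51646291 -0.16928762  0.19955392] 0.014955996969585722 -76.28464032388099 [-9.58540332e-04  3.89926414e-04 -9.99999465e-01] [-3.63694580e-01 -1.61763772e-01  1.76592115e+00  2.34520275e-05
  1.53846982e+00  9.67722538e-01] [-0.10001696  0.41514406 -6.04018098] [ 0.13492081  0.05082107 -0.00287563]
```

View pics/s3.png

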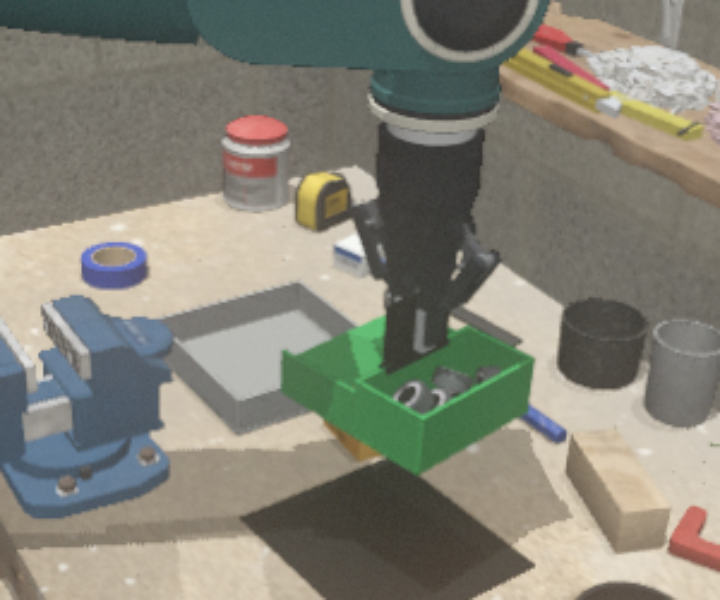

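The caddy hangs level with the collars in the bay. The lifted load is 6.0 N, which fits 0.3 kg plus six collars and three spacers. Carrying it to the tray.

>>> jog_arm(steps=[[[0.05,0.2,0,0,0,0],[0.1,0.8,0,0,0,-0.5],[0.2,1.7,0,0,0,-1],[0.4,2.9,0,0,0,-1.5],[0.7,4.3,0,0,0,-2.3],[0.9,5.9,0,0,0,-3.1],[1.2,7.7,0,0,0,-4.1],[1.5,9.6,0,0,0,-5.1],[1.8,11.6,0,0,0,-6.2],[2.1,13.6,0,0,0,-7.3],[2.4,15.6,0,0,0,-8.3],[2.7,17.6,0,0,0,-9.4],[3,19.4,0,0,0,-10.3],[3.2,21,0,0,0,-11.2],[3.5,22.5,0,0,0,-12],[3.7,23.8,0,0,0,-12.7],[3.8,24.8,0,0,0,-13.2],[3.9,25.4,0,0,0,-13.5],[3.95,25.7,0,0,0,-13.7],[3.95,25.7,0,0,0,-13.7]]])

```text
clock: 40.73
position: [0.5561, 0.0881, 0.2001]
ee_rot: [3.142, 0.001, -0.0]
contact_force: [-0.2, -0.8, -5.5]
grip_width: 0.0152
finger_force: 87.9
```

```bash
python3 - <<'E'
from h import *
s=readout.state();M=R.from_rotvec(s["ee_rot"]).as_matrix();print(s["position"],s["grip_width"],np.degrees(np.arctan2(M[1,1],M[0,1])),s["qpos"],s["contact_force"])
im=snap("side");hsv=cv2.cvtColor(im,cv2.COLOR_BGR2HSV)
# tray: visible corners in the side view vs. prediction of the unmoved tray
c,sn=np.cos(np.radians(2.7)),np.sin(np.radians(2.7))
for a,b in((-1,-1),(-1,1),(1,1),(1,-1)):
    x,y=a*.09,b*.09;p=proj("side",(.5556+c*x-sn*y,.1341+sn*x+c*y,.04));print((a,b),p.round(1));cv2.circle(im,(int(round(p[0])),int(round(p[1]))),2,(0,0,255),1)
cv2.imwrite("pics/s4.png",cv2.resize(im[100:350,200:500],None,fx=2.4,fy=2.4))
E
```

```text
[0.55608474 0.08809943 0.2001433 ] 0.015227730685712575 -89.96364126065838 [ 1.11802693e-01 -1.18520768e-01  1.72622241e+00  2.43727939e-05
  1.53415184e+00  1.68196354e+00] [-0.17026197 -0.84517295 -5.47073055]
(-1, -1) [298.6 266.2]
(-1, 1) [262.9 231.9]
(1, 1) [324.5 215.6]
(1, -1) [364.2 246. ]
```

View pics/s4.png

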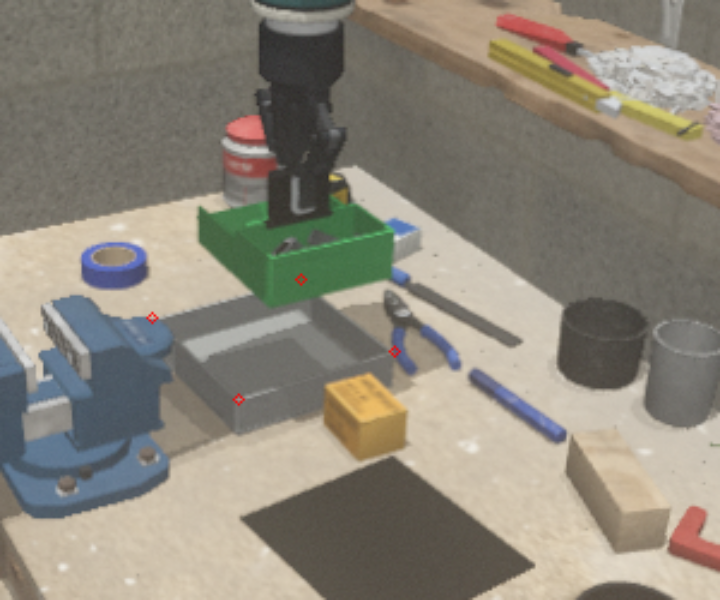

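The red marks coincide with the tray's corners, so it hasn't moved. The caddy hangs level over it.

>>> jog_arm(steps=[[[0,0,-0.1,-0.5,0,0],[0,0,-0.3,-1.5,0,0],[0,0,-0.5,-3,0,0],[0,0,-0.7,-5,0,0],[0,0,-1,-7,0,0],[0,0,-1.2,-9.5,0,0],[0,0,-1.4,-12,0,0],[0,0,-1.6,-14.5,0,0],[0,0,-1.8,-17,0,0],[0,0,-2,-19.5,0,0],[0,0,-2.2,-22,0,0],[0,0,-2.4,-24.5,0,0],[0,0,-2.6,-27,0,0],[0,0,-2.8,-29.5,0,0],[0,0,-3,-32,0,0],[0,0,-3.2,-34,0,0],[0,0,-3.4,-35.5,0,0],[0,0,-3.5,-36.5,0,0],[0,0,-3.5,-37,0,0],[0,0,-3.5,-37,0,0]]])

```text
clock: 42.45
position: [0.5562, 0.0877, 0.1651]
ee_rot: [2.496, 0.001, -0.0]
contact_force: [0.4, 1.6, -4.9]
grip_width: 0.0149
finger_force: 88.2
```

```bash
python3 - <<'E'
from h import *
s=readout.state();M=R.from_rotvec(s["ee_rot"]).as_matrix();print(s["position"],s["grip_width"],M[:,2].round(3),M[:,1].round(3),s["qpos"].round(3),s["contact_force"])
print("lip",s["position"]+M@np.array([0,-.082,.028])) 
E
```

```text
[0.55615734 0.08770058 0.16510314] 0.014936844311617362 [-0.    -0.602 -0.798] [ 0.001 -0.798  0.602] [ 0.399  0.047  1.719 -0.59   1.645  2.006] [ 0.40182582  1.63234647 -4.91291904]
lip [0.55611116 0.13631797 0.09337904]
```

>>> jog_arm(steps=[[[0,0,-0.1,-1,0,0],[0,0,-0.2,-2.5,0,0],[0,0,-0.3,-4.5,0,0],[0,0,-0.4,-6.5,0,0],[0,0,-0.5,-8.5,0,0],[0,0,-0.6,-10.5,0,0],[0,0,-0.7,-12.5,0,0],[0,0,-0.8,-14.5,0,0],[0,0,-0.8,-16.5,0,0],[0,0,-0.8,-18.5,0,0],[0,0,-0.8,-20.5,0,0],[0,0,-0.8,-22,0,0],[0,0,-0.8,-23.5,0,0],[0,0,-0.8,-24,0,0],[0,0,-0.8,-24,0,0],[0,0,-0.8,-24,0,0],[0,0,-0.8,-24,0,0],[0,0,-0.8,-24,0,0],[0,0,-0.8,-24,0,0],[0,0,-0.8,-24,0,0]]])

```text
clock: 44.12
position: [0.5562, 0.0876, 0.1575]
ee_rot: [2.077, -0.0, 0.0]
contact_force: [0.7, -0.8, -5.1]
grip_width: 0.015
finger_force: 88.5
```

>>> jog_arm(steps=[[[0,0,0,0,0,0],[0,0,0,0,0,0],[0,0,0,0,0,0],[0,0,0,0,0,0],[0,0,0,0,0,0],[0,0,0,0,0,0],[0,0,0,0,0,0],[0,0,0,0,0,0]]])

```text
clock: 44.78
position: [0.5562, 0.0876, 0.1573]
ee_rot: [2.077, 0.0, -0.0]
contact_force: [1.0, 0.1, -4.5]
grip_width: 0.0151
finger_force: 88.6
```

```bash
python3 - <<'E'
from h import *
s=readout.state();M=R.from_rotvec(s["ee_rot"]).as_matrix();print(s["position"],s["grip_width"],M[:,2].round(3),s["qpos"].round(3),s["contact_force"])
im=snap("side");cv2.imwrite("pics/s5.png",cv2.resize(im[130:330,200:440],None,fx=3,fy=3))
E
```

```text
[0.55616127 0.08762948 0.15729419] 0.015063289997026375 [ 0.    -0.875 -0.485] [ 0.511  0.213  1.708 -0.903  1.808  2.138] [ 0.9590634   0.13326956 -4.54447437]
```

View pics/s5.png

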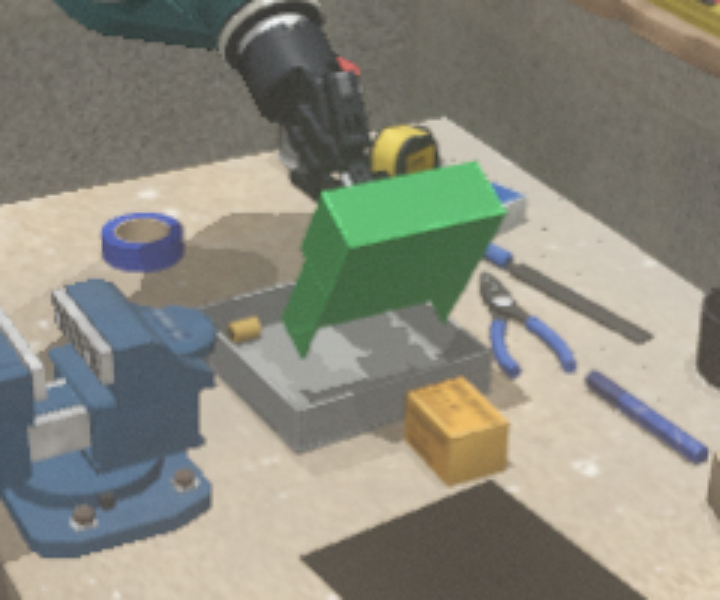

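One spacer is visible in the tray at (245,329), with the caddy hiding the rest. I'll check the load weight.

```bash
python3 - <<'E'
from h import *
F=[]
for i in range(12):
    snap("top" if i==0 else "side","t7.png" if i==0 else None);F.append(readout.state()["contact_force"])
print(np.mean(F,0),np.std(F,0))
im=cv2.imread("pics/t7.png");hsv=cv2.cvtColor(im,cv2.COLOR_BGR2HSV);H,S,V=cv2.split(hsv)
m=(H>12)&(H<30)&(S>130)&(V>90);m[:,:230]=0;m[:190]=0;m[320:]=0;m[:,350:]=0
for c in blobs(m,10): print(cv2.contourArea(c),cv2.boundingRect(c))
E
```

```text
[-0.15046548 -0.00521429 -4.78927381] [0.51727091 0.47870693 0.39537184]
65.0 (256, 272, 9, 12)
19.5 (258, 232, 7, 5)
```

>>> jog_arm(steps=[[[0,0,0.1,1,0,0],[0,0,0.3,2.5,0,0],[0,0,0.6,5,0,0],[0,0,0.9,8,0,0],[0,0,1.2,11,0,0],[0,0,1.6,14,0,0],[0,0,2,17,0,0],[0,0,2.4,20,0,0],[0,0,2.8,23,0,0],[0,0,3.2,26,0,0],[0,0,3.6,29,0,0],[0,0,4,32,0,0],[0,0,4.3,35,0,0],[0,0,4.3,38,0,0],[0,0,4.3,41,0,0],[0,0,4.3,44,0,0],[0,0,4.3,47,0,0],[0,0,4.3,50,0,0],[0,0,4.3,52.5,0,0],[0,0,4.3,55,0,0]]])

```text
clock: 47.1
position: [0.5561, 0.0874, 0.2013]
ee_rot: [3.04, 0.0, 0.003]
contact_force: [0.5, 0.5, -4.6]
grip_width: 0.0153
finger_force: 88.2
```

>>> jog_arm(steps=[[[0,0,0,2,0,0],[0,0,0,4,0,0],[0,0,0,5.5,0,0],[0,0,0,6,0,0],[0,0,0,6,0,0],[0,0,0,6,0,0]]])

```text
clock: 47.6
position: [0.5561, 0.0874, 0.2007]
ee_rot: [3.141, 0.0, 0.001]
contact_force: [0.8, 0.1, -4.3]
grip_width: 0.0151
finger_force: 88.2
```

```bash
python3 - <<'E'
from h import *
F=[]
for i in range(8):
    im=snap("side");F.append(readout.state()["contact_force"])
s=readout.state();M=R.from_rotvec(s["ee_rot"]).as_matrix();print(np.mean(F,0),s["position"],np.degrees(np.arctan2(M[1,1],M[0,1])),M[:,2])
cv2.imwrite("pics/s6.png",cv2.resize(im[130:330,200:440],None,fx=3,fy=3))
E
```

```text
[-0.23350725 -0.18565172 -4.90581785] [0.55613989 0.08778668 0.20026467] -89.96804857355438 [-8.65625321e-05 -1.11970170e-04 -9.99999990e-01]
```

View pics/s6.png

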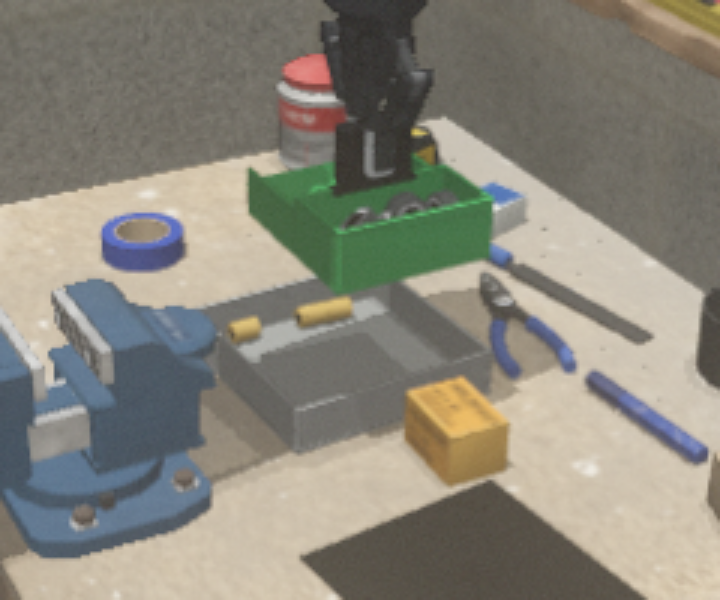

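Three spacers lie in the tray (one at (245,329), two end to end at (325,312)). The collars are still in the deep bay. Next I'll measure the now bare mat.

```bash
python3 - <<'E'
from h import *
for n,(x0,y0,x1,y1) in(("top",(375,215,495,325)),("side",(295,275,430,370))):
    im=snap(n);hsv=cv2.cvtColor(im,cv2.COLOR_BGR2HSV);V=hsv[...,2]
    m=np.zeros_like(V)
    m[y0:y1,x0:x1]=((V<75)&(hsv[...,1]<110))[y0:y1,x0:x1]
    m=cv2.morphologyEx(m,cv2.MORPH_OPEN,np.ones((3,3),np.uint8))
    for c in blobs(m,500): print(n,rect(n,c,.003),cv2.contourArea(c),cv2.boundingRect(c))
E
```

```text
top [509.8, -172.8, 169.5, 160.6, 6.3] 5523.5 (396, 229, 83, 86)
```

>>> jog_arm(steps=[[[0,-0.2,0,0,0,0],[-0.1,-0.8,0,0,0,0.2],[-0.3,-1.7,0,0,0,0.4],[-0.5,-2.9,0,0,0,0.7],[-0.8,-4.3,0,0,0,1],[-1.1,-5.9,0,0,0,1.4],[-1.4,-7.6,0,0,0,1.9],[-1.8,-9.4,0,0,0,2.3],[-2.2,-11.3,0,0,0,2.8],[-2.5,-13.2,0,0,0,3.3],[-2.9,-15.1,0,0,0,3.8],[-3.3,-17,0,0,0,4.3],[-3.6,-18.8,0,0,0,4.7],[-3.9,-20.4,0,0,0,5.1],[-4.2,-21.8,0,0,0,5.5],[-4.4,-23.1,0,0,0,5.8],[-4.6,-24.1,0,0,0,6.1],[-4.7,-24.7,0,0,0,6.3],[-4.8,-24.9,0,0,0,6.3],[-4.8,-24.9,0,0,0,6.3]]])

```text
clock: 49.77
position: [0.508, -0.1617, 0.2003]
ee_rot: [-3.137, -0.172, 0.0]
contact_force: [-0.4, 0.7, -5.0]
grip_width: 0.0146
finger_force: 88.3
```

>>> jog_arm(steps=[[[0,0,-0.5,0,0,0],[0,0,-1.5,0,0,0],[0,0,-3,0,0,0],[0,0,-4.5,0,0,0],[0,0,-6,0,0,0],[0,0,-7.5,0,0,0],[0,0,-9,0,0,0],[0,0,-10.3,0,0,0],[0,0,-11.4,0,0,0],[0,0,-12.2,0,0,0],[0,0,-12.8,0,0,0],[0,0,-13.2,0,0,0],[0,0,-13.5,0,0,0],[0,0,-13.7,0,0,0],[0,0,-13.8,0,0,0],[0,0,-13.9,0,0,0],[0,0,-13.9,0,0,0],[0,0,-13.9,0,0,0]]])

```text
clock: 51.27
position: [0.5084, -0.1615, 0.0618]
ee_rot: [3.137, 0.173, 0.001]
contact_force: [-0.9, -0.8, -0.8]
grip_width: 0.0149
finger_force: 88.6
```

>>> jog_arm(steps=[[[0,0,-0.1,0,0,0],[0,0,-0.1,0,0,0],[0,0,-0.1,0,0,0]]])

```text
clock: 51.52
position: [0.5085, -0.1615, 0.0617]
ee_rot: [3.136, 0.173, 0.002]
contact_force: [-6.7, 2.2, 10.2]
grip_width: 0.0153
finger_force: 90.4
```

Standing on the mat (10 N contact). Release gently, lift and move clear.

>>> jog_arm(steps=[[[0,0,0.1,0,0,0],[0,0,0.1,0,0,0],[0,0,0.1,0,0,0],[0,0,0.1,0,0,0],[0,0,0.1,0,0,0],[0,0,1,0,0,0],[0,0,3,0,0,0],[0,0,6,0,0,0],[0,0,9,0,0,0],[0,0,13,0,0,0],[0,0,16,0,0,0],[0,0,16,0,0,0]]], hand=0)

```text
clock: 52.52
position: [0.5096, -0.1619, 0.2281]
ee_rot: [3.133, 0.173, 0.013]
contact_force: [-0.2, -1.1, -0.1]
grip_width: 0.0426
finger_force: 0.0
```

>>> jog_arm(steps=[[[2,52,0,0,0,0],[2,52,0,0,0,0],[2,52,0,0,0,0],[2,52,0,0,0,0],[2,52,0,0,0,0],[2,52,0,0,0,0],[2,52,0,0,0,0],[2,52,0,0,0,0],[2,52,0,0,0,0],[2,52,0,0,0,0],[2,52,0,0,0,0],[2,52,0,0,0,0],[2,52,0,0,0,0],[2,52,0,0,0,0],[2,52,0,0,0,0],[2,52,0,0,0,0],[2,52,0,0,0,0]]])

```text
clock: 53.93
position: [0.5283, 0.3577, 0.2207]
ee_rot: [-3.137, -0.172, -0.001]
contact_force: [-0.7, -0.8, -0.1]
grip_width: 0.0429
finger_force: 0.0
```

```bash
python3 - <<'E'
from h import *
im=snap("top");cv2.imwrite("pics/t8.png",cv2.resize(im[190:340,230:500],None,fx=2.9,fy=2.9,interpolation=cv2.INTER_CUBIC));print(readout.state()["position"])
E
```

```text
[0.5283768  0.35760612 0.22075338]
```

View pics/t8.png

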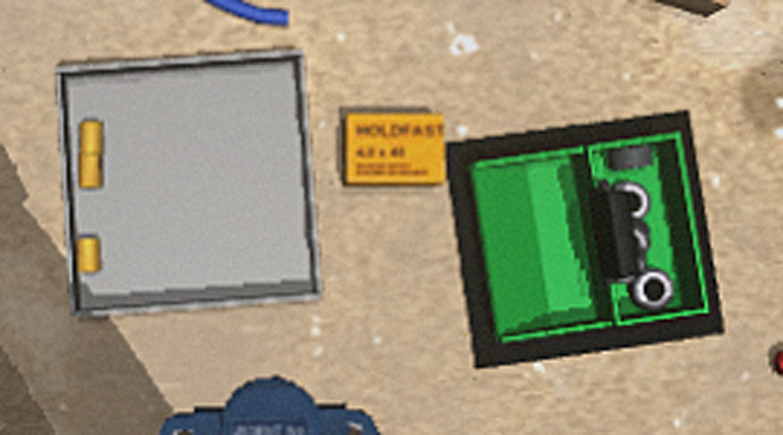

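The caddy stands centred on the mat (crop 585,235), all three spacers are in the tray (crop 90,120–270), and the collars are in the deep bay.

```bash
python3 -c "
from plant import job_done
print(job_done())"
```

```text
the job is handed in; nothing more can be done
None
```

I finished the job and handed it in at about 54 s, with no verdict returned: the box is beside the tray, all six collars are in the deep bay (by grip readings and lifted weight; only four were visible in the last picture), the three spacers are in the tray, the caddy is centred on its mat, and the bystanders were not handled; I viewed 15 pictures, one over the limit of 14.

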